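File the paddle board among leaning boards, then turn the recipe leaf

ROBOT

A 6-joint arm with a two-finger parallel gripper is mounted at the origin on the work surface. World frame = base frame: x ahead of the robot, y to its left, z up, the work surface at z = 0. Lengths are in m, angles in degrees, forces in N, time in s.
With the tool pointing down it reaches from about 0.4 to 0.825 m from the base axis. Payload 7 kg.
Tool frame: the origin (TCP) lies midway between the tips of the shut fingers; the grasp point (between the pads) lies 19 mm behind it; z points along the fingers, y is the line along which they close (so a half turn about z gives the same grasp; the last joint's range is limited). The gripper opens to 88 mm and grips with 3 to 60 N. Pads are 19 mm wide; open, the fingers measure 130 mm over their backs; the gripper's body (78 mm by 193 mm) begins 47 mm behind the grasp point.
Start: joints at [-58.035, 20.546, 0.682, 0, -70.136, -16.507], TCP at [0.18, -0.651, 0.227] pointing down, gripper open.
Joint ranges: [-176.03, 176.03], [-82.01, 121.73], [-58.28, 71.71], [-173.87, 95.51], [-174.79, -0.11], [-173.66, 173.66]. Speed limits (degrees/s): [136.94, 136.94, 172.46, 180, 180, 180].

INTERFACE

Orientations are given as [roll, pitch, yaw] about the fixed x, y, z axes, in that order (R = Rz(yaw) Ry(pitch) Rx(roll)).
In Python, from plant import r gives the robot as it stands. The module is installed in compiled form; this text tells all that it offers.
- The arm moves only by the tool play_rows, never from a script. Its argument "rows" is a list of rows, each an object with "slide": the shift along the tool's x, y, z as a fraction of full scale, a list of three; "delta_rot": the turn, a rotation vector about the tool's x, y, z as a fraction of full scale, a list of three; "fingers": the opening, from -1 (shut) to 1 (fully open). In form: [{"slide": [x, y, z], "delta_rot": [rx, ry, rz], "fingers": fingers}, ...]. A call has 1 to 8 rows; each row shifts and turns the commanded pose from where the row before left it, along the tool's axes as they then stand; what a row does not reach is not made up. Full scale, the value 1, is 0.15 m for a shift and 0.08 rad for a turn. A row lasts 1/8 s, in which the tool goes at most 62.5 mm and 10.7 degrees, less where a joint would pass 70% of its speed; a pose out of reach is approached as far as the arm can. A call with a number of a shift or a turn outside -1 to 1 is refused whole. A call with a gripper value outside its range is refused whole. The fingers move at their own pace and stop on an object; "squeeze" is the grip in N (left out, the last holds). Time passes only in rows, so rows that do not move let the fingers close. It gives the time, the measured TCP pose, the force, the opening and the grip force at its end, in the units of the state.
- r.get_state(): the state, without advancing time (a new reading comes with each control period).
- r.capture(name): name is "side" or "top"; returns a dict with "image" (384x512x3 uint8, blue, green, red), "fx", "fy", "cx", "cy" (pixels), "R" (3x3) and "t" (3): a world point X has camera coordinates R X + t. Camera axes: x right, y down, z forward; pixel columns grow to the right and rows downward; lengths in m; the calibration is good to about 2 mm. A picture is of the moment at which its call begins. There is no depth.
- r.close_job(): hands the job in; it is judged then, once.
The state is a dict: "time_s": time; "joints": joint angles; "qd": joint speeds; "joint_torque": joint torques, N m; "tcp_pos": TCP position; "eef_rot": TCP orientation; "contact_force": force on the tool from outside, world axes, zero at the start; "moment": the same for the moment, N m; "gripper_width": finger opening in m; "gripper_force": force on a finger pad.
Only numpy, scipy, OpenCV 4.12 (cv2) and the standard library are available. Lean on these libraries where they do the work, as an engineer would, in place of code of your own. Each camera call takes 0.05 s, during which the arm holds its last target. There are 200 camera calls.

TASK

The kimchi is finished, so get the station ready for the next dish. Put the paddle-shaped chopping board away from its draining stand into the crowded board rack, handle up and standing right down on the rack's floor between the side posts, alongside the other boards and about centred on its length: nudge the leaning boards gently aside to make room, keep them all standing in the rack, and lower the paddle board in rather than dropping it. Then turn the stiff recipe leaf in the open ring binder right over to the other side so that it lies flat with its other face up; leave the bowl, jar and mug where they are.

Things in the scene. Friction and masses are not known exactly. Their poses are not given: they have to be found in the camera images.
- rack: steel board rack fixed to the table; origin: centre of the underside. Base 150 x 120 mm (x, y), 10 mm thick: its top is the floor on which boards stand, lengthwise along x. On each side (y = +-52 mm) two 10 mm posts at x = +-52 mm, 70 mm tall above the floor, with a rail 16 mm high between them (above it open, 94 mm wide). 94 mm clear between the sides; ends open
- rack_floor (a point): centre of the rack's floor, 10 mm above the table; axes as the rack's. When pushed close under their top edges the boards tip up easily (lower pushes can jam); once upright against the +y posts, the four boards stay so by themselves and leave about 35 to 40 mm free at the -y side
- board1_mid (a point): centre of a plain rectangular light wood chopping board in the rack: 130 mm long (own x), 12 mm thick (own y), 105 mm tall (own z), about 0.16 kg, loose. At the start the four lean parallel, 0.44 rad from upright, tops towards the rack's -y side, feet near its +y side. First from the -y side, resting on the -y posts
- board2_mid (a point): centre of a plain rectangular white plastic chopping board in the rack: 140 mm long (own x), 12 mm thick (own y), 105 mm tall (own z), about 0.16 kg, loose. At the start the four lean parallel, 0.44 rad from upright, tops towards the rack's -y side, feet near its +y side. Second from the -y side
- board3_mid (a point): centre of a plain rectangular brown wood chopping board in the rack: 125 mm long (own x), 12 mm thick (own y), 105 mm tall (own z), about 0.16 kg, loose. At the start the four lean parallel, 0.44 rad from upright, tops towards the rack's -y side, feet near its +y side. Third from the -y side
- board4_mid (a point): centre of a plain rectangular white plastic chopping board in the rack: 135 mm long (own x), 12 mm thick (own y), 105 mm tall (own z), about 0.16 kg, loose. At the start the four lean parallel, 0.44 rad from upright, tops towards the rack's -y side, feet near its +y side. Nearest the +y side
- stand: grey plastic draining stand fixed to the table: base 120 x 70 mm, 8 mm thick, with two walls 110 mm long (along its x), 8 mm thick, up to 43 mm above the table, that form a 20 mm wide slot along its x. Origin: centre of the underside. The paddle board stands in the slot at the start
- paddle_mid (a point): paddle board, on its centre line half-way up (95 mm above its foot and below its top). Brown wood, 16 mm thick (own y), about 0.3 kg, loose: blade 115 mm wide (own x), 120 mm tall, above it a handle 36 mm wide, 70 mm tall (own z up the handle). Middle of the handle: 60 mm above this point. Starts upright, foot 8 mm above the table
- paddle: the same paddle board; origin at the centre of its foot (underside)
- binder: recipe ring binder lying open, fixed to the table: black cover 175 x 228 mm (x, y), with a stack of pages on each side up to 26 mm above the table and out to y = +-108 mm; the cover's edges are at y = +-114 mm. The rings stand in the middle along x, to 42 mm height. Origin: centre of the underside
- leaf_hinge (a point): middle of the ring line about which the leaf turns, 30 mm above the table; the turning axis is the binder's x
- leaf_tab (a point): grip point on the index tab of the stiff leaf, 138 mm from the turning axis, mid-length. Leaf: plywood card 4 mm thick, 155 mm along the rings, out to 110 mm from the axis; tab 26 mm wide along the rings, out to 148 mm. The tab can be pinched from above by its two side edges (26 mm) and pivots between the fingers as it turns
- leaf (a joint): angle of the leaf, rad: 0 = flat on the binder's -y page stack, pi/2 = upright, pi = flat on the +y page stack. It starts at 0.0 to 0.3. The rings are a little stiff (0.06 N m, about 0.5 N at the tab), so it tends to stay where it is left
- bowl: bystander: white ceramic bowl, 120 mm across, 60 mm tall, origin at the centre of its underside
- jar: bystander: glass jar with a steel cap, 66 mm across, 100 mm tall, origin at the centre of its underside
- mug: bystander: white mug, 72 mm across, 85 mm tall, origin at the centre of its underside

How it is judged:
By the outcome, as a careful person would: the job done as asked, in the order asked, and still so for the second after the job is handed in, with the robot touching nothing.
It also fails if it takes over 72 s, if anything falls off the work surface, if the arm or the gripper's body presses on something with over 40 N, if the wrist force passes 120 N, or if a joint passes its speed limit or range.

## Working session

There is one attempt and no reset: what is moved stays moved. The work goes in short steps, Python scripts to look and compute and a tool call to move; the robot and the scene stay as the last step left them, time stands still between calls to the robot, and variables do not carry over. Pictures are saved under pics/ and viewed, at most 10 in all, crops included, and the job is handed in when it is done.

Besides the shell and the picture viewer there is one more tool, called after ">>>" as name([rows], argument=value, ...), one row to a line, values as JSON. play_rows: Moves the arm, as the interface text tells. Shift numbers are shares of 0.15 m and turn numbers shares of 0.08 rad, none past 1 either way. Its arguments: {"type":"object","properties":{"rows":{"type":"array"},"squeeze":{"type":"number"}},"required":["rows"]}

```bash
mkdir -p pics; ls; cat > h.py <<'E'
import numpy as np, cv2
from plant import r
def cap(n,f):
    c=r.capture(n); cv2.imwrite(f'pics/{f}.png',c['image']); np.savez(f'pics/{f}.npz',**c); return c
E
python3 - <<'E'
from h import *
for n in('side','top'):
    c=cap(n,n+'0'); print(n,c['fx'],c['cx'],c['cy'],np.round(c['R'],3).tolist(),np.round(c['t'],3), 'cam',np.round(-np.array(c['R']).T@c['t'],3))
a=[cv2.imread(f'pics/{n}0.png') for n in('side','top')]
print(r.get_state())
E
```

```text
pics
side 420.07391875881245 251.19041192693663 191.4059037361929 [[-0.797, -0.604, 0.005], [-0.459, 0.601, -0.654], [0.393, -0.523, -0.756]] [0.418 0.358 0.8  ] cam [0.183 0.456 0.837]
top 445.6826523061191 247.97205769024575 188.89513805211982 [[0.004, -1.0, 0.019], [-0.998, -0.005, -0.057], [0.057, -0.019, -0.998]] [-0.042  0.551  1.335] cam [ 0.473 -0.014  1.365]
{'time_s': 0.1, 'joints': array([-5.80370001e+01,  2.05871515e+01,  6.38952781e-01, -1.60755786e-02,
       -7.01359532e+01, -1.65080470e+01]), 'qd': array([-0.00736177, -0.02767839,  0.15323812,  0.03663123,  0.02834652,
       -0.02238328]), 'joint_torque': array([-2.90150410e-04, -5.84164095e+01,  2.93753690e+01,  7.01548934e+00,
        1.01724706e-02, -7.21189576e-05]), 'tcp_pos': array([ 0.17973588, -0.65017927,  0.2257231 ]), 'eef_rot': array([ 1.79915022e+02, -9.42379593e-03, -1.64550514e+02]), 'contact_force': array([ 0.10809393, -0.25888181,  0.23323269]), 'moment': array([ 0.03402764, -0.01150692, -0.02194943]), 'gripper_force': 0.0, 'gripper_width': 0.08767388800037244}
```

View pics/side0.png

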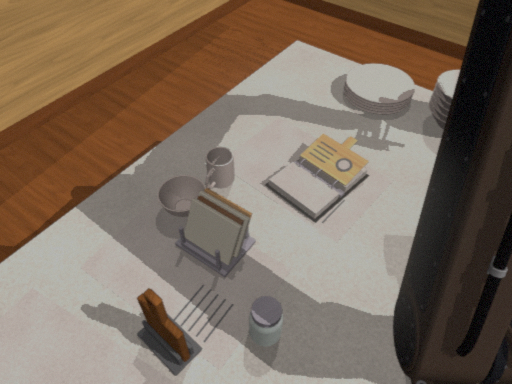

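View pics/top0.png

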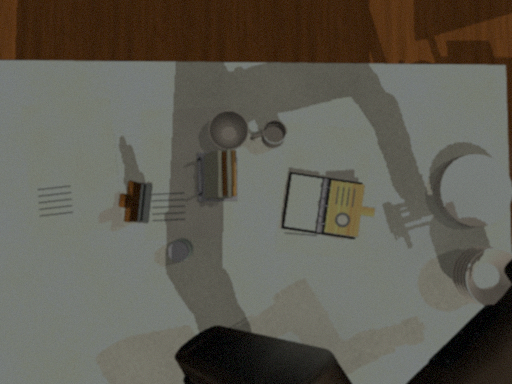

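The side picture shows the paddle stand at (170,330), rack (215,235), binder (318,178), jar (266,320), mug (220,167) and bowl (180,195). In the top picture the stand is at (137,202), the rack (217,175) and the binder (323,205). I'll enlarge these next.

```bash
python3 - <<'E'
import cv2,numpy as np
s=cv2.imread('pics/side0.png');t=cv2.imread('pics/top0.png')
def crop(im,x,y,w,h,k): 
    o=cv2.resize(im[y:y+h,x:x+w],None,fx=k,fy=k,interpolation=cv2.INTER_CUBIC); o=cv2.convertScaleAbs(o,alpha=1.4)
    for c in range(x-x%10+10,x+w,10):
        cv2.line(o,((c-x)*k,0),((c-x)*k,6 if c%50 else 14),(0,255,255),1)
        if c%20==0: cv2.putText(o,str(c),((c-x)*k-8,22),0,.35,(0,0,255),1)
    for c in range(y-y%10+10,y+h,10):
        cv2.line(o,(0,(c-y)*k),(6,(c-y)*k),(0,255,255),1)
        if c%20==0: cv2.putText(o,str(c),(8,(c-y)*k+4),0,.35,(0,0,255),1)
    return o
# top: 110..250 x 140..235
a=crop(t,110,140,135,100,6); cv2.imwrite('pics/c1.png',a[:600,:800]) 
b=crop(s,125,180,135,195,3)
b2=crop(s,255,125,130,98,3); c=crop(t,270,160,130,97,3)
W=np.zeros((600,800,3),np.uint8); W[:585,:405]=b; W[:294,408:798]=b2; W[300:591,408:798]=c
cv2.imwrite('pics/c2.png',W)
E
```

```text
(no output)
```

View pics/c1.png

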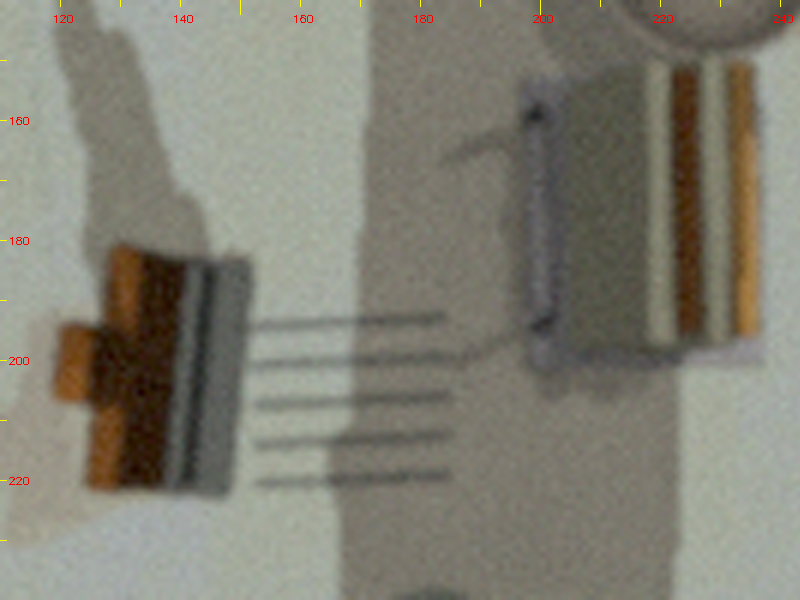

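View pics/c2.png

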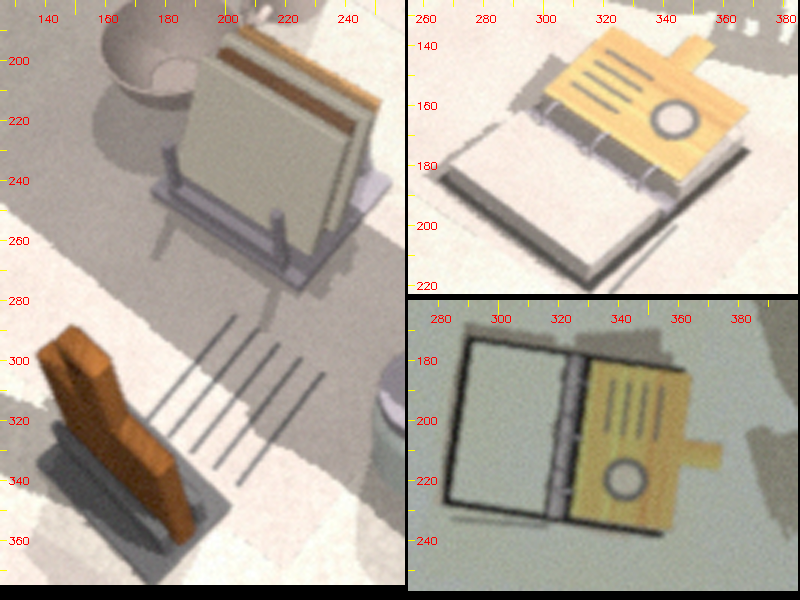

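Enlarged, all the corners can be picked out. The rack's +y posts are at top (199,159) and (200,194). The handle top is at (119–128, 194–206), and the tab end is at top (374.5,212) and side (354,138). Next I fit the models.

```bash
cat > fit.py <<'E'
from h import *
from scipy.optimize import least_squares
def load(f): return dict(np.load(f'pics/{f}.npz'))
S,T=load('side0'),load('top0')
def proj(c,X):
    p=np.asarray(X)@c['R'].T+c['t']; return np.stack([c['fx']*p[:,0]/p[:,2]+c['cx'],c['fy']*p[:,1]/p[:,2]+c['cy']],1)
def pose(q,P):
    c,s=np.cos(q[3]),np.sin(q[3]); return np.asarray(P)@np.array([[c,-s,0],[s,c,0],[0,0,1]]).T+q[:3]
def fit(name,obs,x0,S=S,T=T):
    # obs: list of (cam,(u,v),(x,y,z mm))
    def res(q): return np.concatenate([(proj(S if c=='s' else T,pose(q,[np.array(P)/1e3]))[0]-uv) for c,uv,P in obs])
    o=least_squares(res,x0,loss='soft_l1'); print(name,np.round(o.x[:3],4),'yaw',round(np.degrees(o.x[3]),2)); print(np.round(res(o.x).reshape(-1,2),1).tolist()); return o.x
E
cat > f0.py <<'E'
from fit import *
rack=fit('rack',[('t',(197,152.5),(75,60,10)),('t',(198.5,202),(-75,60,10)),('t',(199,159),(52,52,80)),('t',(200,194),(-52,52,80)),('t',(237,200),(-75,-60,10)),
 ('s',(176,243),(75,60,10)),('s',(223,274),(-75,60,10)),('s',(255,240),(-75,-60,10)),('s',(181,229),(52,52,80)),('s',(218,251),(-52,52,80))],[.55,.12,0,0])
st=fit('stand',[('t',(152,183),(60,-35,8)),('t',(148,222.5),(-60,-35,8)),('s',(137,335),(60,35,8)),('s',(177,372),(-60,35,4)),('s',(202,348),(-60,-35,8))],[.45,.33,0,0])
pd=fit('paddle',[('t',(119,206),(-18,8,190)),('t',(121,194),(18,8,190)),('t',(125.5,207),(-18,-8,190)),('t',(127.5,194),(18,-8,190)),('t',(129,181),(57.5,8,120)),('t',(124,221),(-57.5,8,120)),('t',(130,221),(-57.5,-8,120)),('t',(134,181.5),(57.5,-8,120)),
 ('s',(182,335),(-57.5,-8,120)),('s',(189,360),(-57.5,-8,30))],[.45,.33,0.008,0])
bi=fit('binder',[('t',(289,173),(87.5,114,3)),('t',(282,228),(-87.5,114,3)),('t',(354.5,239),(-87.5,-114,3)),('t',(362,183),(87.5,-114,3)),('s',(264.5,184),(87.5,114,3)),('s',(316,222),(-87.5,114,0)),('s',(369,175),(-87.5,-114,3))],[.47,-.2,0,0])
# tab corners triangulated
P=[cv2.triangulatePoints(*[np.array([[c['fx'],0,c['cx']],[0,c['fy'],c['cy']],[0,0,1]])@np.c_[c['R'],c['t']] for c in(T,S)],np.array(a,float),np.array(b,float)) for a,b in [((374.5,207.7),(351,137)),((374.5,216),(357.5,139.5))]]
print('tab end',[np.round((p[:3]/p[3]).ravel(),4) for p in P])
h=pose(bi,[[0,0,.030]])[0]; print('hinge',h)
for a in (0,.15,.3): print(a,proj(T,pose(bi,[[0.013,-.148*np.cos(a),.03+.148*np.sin(a)],[-.013,-.148*np.cos(a),.03+.148*np.sin(a)]])),proj(S,pose(bi,[[0.013,-.148*np.cos(a),.03+.148*np.sin(a)],[-.013,-.148*np.cos(a),.03+.148*np.sin(a)]])))
E
python3 f0.py
```

```text
rack [ 0.5897  0.0542 -0.0101] yaw 1.95
[[0.3, 0.2], [-0.0, -0.6], [-1.0, -1.9], [-1.2, -1.3], [0.7, 0.2], [-0.6, 0.3], [2.5, 1.8], [1.0, -0.5], [0.4, -0.6], [-0.1, 0.2]]
stand [ 0.5103  0.2937 -0.0121] yaw -3.87
[[0.0, 0.3], [0.7, -0.1], [-0.4, -0.4], [-0.3, 3.5], [0.4, -0.6]]
paddle [ 0.5105  0.2983 -0.0245] yaw -5.95
[[0.1, 0.5], [-0.2, -0.9], [-0.4, 0.1], [-0.7, -0.2], [0.1, -0.5], [0.1, -0.2], [-0.3, 0.4], [0.7, -0.4], [1.5, 5.0], [-0.1, -2.1]]
binder [ 0.5018 -0.2671 -0.004 ] yaw -8.02
[[0.2, -0.9], [-0.7, 0.5], [0.3, 0.1], [0.1, -0.2], [0.7, 0.2], [-0.3, 0.3], [0.0, -0.4]]
tab end [array([ 0.4931, -0.4142,  0.0523]), array([ 0.4703, -0.4117,  0.0571])]
hinge [ 0.50179238 -0.26709951  0.02598462]
0 [[372.54612337 208.1107328 ]
 [371.45245373 216.65112729]] [[348.47962818 143.54946114]
 [355.99410851 148.05100638]]
0.15 [[374.21403146 207.92531192]
 [373.10402468 216.60825069]] [[349.54323253 137.97309839]
 [357.18184339 142.48476763]]
0.3 [[374.77660866 207.57429824]
 [373.64879868 216.40130106]] [[349.88890257 132.92146508]
 [357.65569058 137.45361965]]
```

```bash
cat > ov.py <<'E'
from fit import *
import itertools
def box(x0,x1,y0,y1,z0,z1):
    V=np.array(list(itertools.product((x0,x1),(y0,y1),(z0,z1))))/1e3
    return [(V[i],V[j]) for i in range(8) for j in range(i) if np.sum(V[i]!=V[j])==1]
RACK=box(-75,75,-60,60,0,10)+sum([box(sx*52-5,sx*52+5,sy*52-5,sy*52+5,10,80) for sx in(-1,1) for sy in(-1,1)],[])
PAD=box(-57.5,57.5,-8,8,0,120)+box(-18,18,-8,8,120,190)
STAND=box(-60,60,-35,35,0,8)+box(-55,55,-18,-10,8,43)+box(-55,55,10,18,8,43)
BOARD=lambda L:box(-L/2,L/2,-6,6,-52.5,52.5)
def draw(c,items,x,y,w,h,k):
    o=cv2.convertScaleAbs(cv2.resize(c['image'][y:y+h,x:x+w],None,fx=k,fy=k,interpolation=cv2.INTER_CUBIC),alpha=1.4)
    for q,M,col in items:
        for a,b in M:
            p=proj(c,pose(q,[a,b])); p=((p-[x,y]+.5)*k-.5).round().astype(int); cv2.line(o,tuple(map(int,p[0])),tuple(map(int,p[1])),col,1,cv2.LINE_AA)
    return o
E
sed -i 's/^def fit.*/def fit(name,obs,x0,S=S,T=T,z=None):\n    x0=[*x0]/; s/def res(q): return/def res(q):\n        q=np.r_[q[:2],z,q[3]] if z is not None else q\n        return/' fit.py
sed -i "s/,\[.55,.12,0,0\])/,[.55,.12,0,0],z=0)/;s/,\[.45,.33,0,0\])/,[.45,.33,0,0],z=0)/;s/,\[.45,.33,0.008,0\])/,[.45,.33,0.008,0],z=.008)/;s/,\[.47,-.2,0,0\])/,[.47,-.2,0,0],z=0)/" f0.py
cat >> f0.py <<'E'
from ov import *
rack[2]=0;st[2]=0;pd[2]=.008;bi[2]=0
LEAF=lambda a:[(np.array([x1,-r1*np.cos(a),.03+r1*np.sin(a)]),np.array([x2,-r2*np.cos(a),.03+r2*np.sin(a)])) for x1,r1,x2,r2 in[(.0775,.0,.0775,.11),(-.0775,.0,-.0775,.11),(-.0775,.11,.0775,.11),(.013,.11,.013,.148),(-.013,.11,-.013,.148),(-.013,.148,.013,.148)]]
it=[(rack,RACK,(0,0,255)),(st,STAND,(255,0,0)),(pd,PAD,(0,255,0)),(bi,box(-87.5,87.5,-114,114,0,3),(255,0,255)),(bi,LEAF(.2),(255,255,0))]
W=np.zeros((600,800,3),np.uint8)
W[:585,:405]=draw(S,it,125,180,135,195,3);W[:264,408:798]=draw(S,it,255,125,130,88,3)
W[268:598,408:798]=draw(T,it,113,145,130,110,3)
cv2.imwrite('pics/ov0.png',W)
E
python3 f0.py
```

```text
rack [0.5869 0.0563 0.    ] yaw 2.09
[[-0.8, 0.7], [-1.0, 0.3], [-2.1, -1.4], [-2.2, -0.5], [0.1, 1.0], [-0.9, -0.8], [2.8, 0.8], [1.5, -1.8], [0.1, -2.0], [0.1, -1.1]]
stand [0.5083 0.2936 0.    ] yaw -3.58
[[-0.8, 0.6], [0.0, 0.6], [-1.0, -2.1], [-0.2, 2.1], [0.8, -2.4]]
paddle [0.5087 0.2916 0.008 ] yaw -9.36
[[-1.0, 0.7], [-0.5, -0.9], [-1.5, 0.7], [-0.9, 0.1], [0.8, -0.8], [-1.8, 0.3], [-2.0, 1.3], [1.6, -0.3], [1.3, -3.1], [-0.1, -9.0]]
binder [ 0.5012 -0.2654  0.0168] yaw -7.98
[[-0.3, -0.8], [-1.1, 0.7], [0.1, 0.3], [-0.1, -0.2], [0.5, -0.3], [-0.2, -0.1], [0.2, -0.9]]
tab end [array([ 0.4931, -0.4142,  0.0523]), array([ 0.4703, -0.4117,  0.0571])]
hinge [ 0.50122253 -0.26540275  0.04683303]
0 [[374.07307411 208.1600799 ]
 [372.97108889 216.83628151]] [[349.66892069 138.42153071]
 [357.30904306 142.9315233 ]]
0.15 [[375.79354969 207.97299179]
 [374.67488593 216.79632941]] [[350.76637668 132.6867993 ]
 [358.53472151 137.20558483]]
0.3 [[376.39179244 207.61847686]
 [375.25493131 216.59060039]] [[351.13841446 127.47466172]
 [359.03928778 132.0126984 ]]
```

View pics/ov0.png

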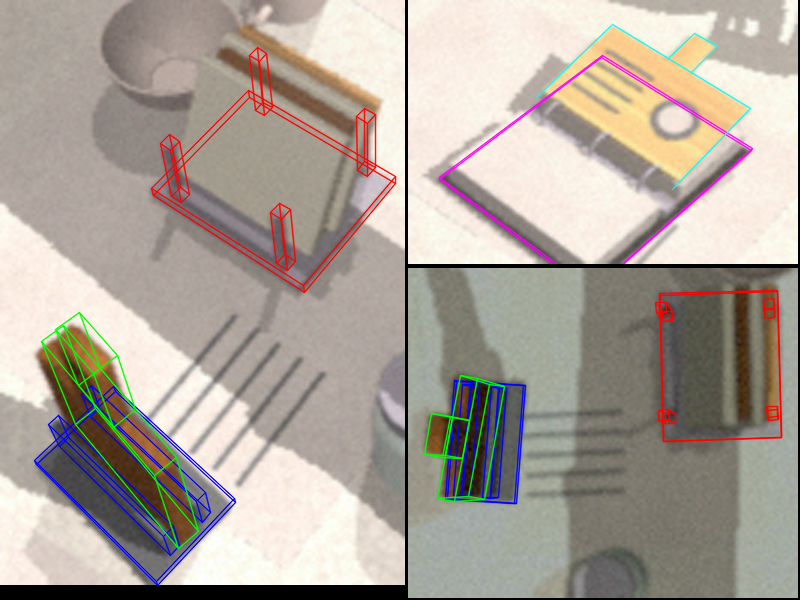

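```bash
cat > f1.py <<'E'
from ov import *
from scipy.spatial.transform import Rotation as Ro
O={'rack':([.588,.055,0,.03],[('t',(197,152.5),(75,60,10)),('t',(198.5,202),(-75,60,10)),('t',(199.5,159),(52,52,80)),('t',(200.5,194),(-52,52,80)),('t',(237,200),(-75,-60,10)),
 ('s',(176,243),(75,60,10)),('s',(224.5,276.5),(-75,60,5)),('s',(255,240),(-75,-60,10)),('s',(181,228.5),(52,52,80)),('s',(218,251),(-52,52,80))]),
'stand':([.508,.294,0,-.06],[('t',(152,183),(60,-35,8)),('t',(148,222.5),(-60,-35,8)),('s',(137,335),(60,35,8)),('s',(177,374),(-60,35,4)),('s',(202,348),(-60,-35,8))]),
'paddle':([.51,.294,.008,-.08],[('t',(119,206),(-18,8,190)),('t',(121,194),(18,8,190)),('t',(125.5,207),(-18,-8,190)),('t',(127.5,194),(18,-8,190)),('t',(129,181),(57.5,8,120)),('t',(124,221),(-57.5,8,120)),('t',(130,221),(-57.5,-8,120)),('t',(134,181.5),(57.5,-8,120)),('s',(161.7,298.3),(-18,-8,190)),('s',(149,288.3),(18,-8,190)),('s',(181.5,335),(-57.5,-8,120))]),
'binder':([.501,-.266,0,-.14],[('t',(289,173),(87.5,114,3)),('t',(282,228),(-87.5,114,3)),('t',(354.5,239),(-87.5,-114,3)),('t',(362,183),(87.5,-114,3)),('s',(264.5,184),(87.5,114,3)),('s',(316,222),(-87.5,114,0)),('s',(369,175),(-87.5,-114,3))])}
K=list(O)
def cam(c,d): return dict(c,R=Ro.from_rotvec(d[:3]).as_matrix()@c['R'],t=Ro.from_rotvec(d[:3]).as_matrix()@c['t']+d[3:6])
def un(p): return {k:np.r_[p[3*i:3*i+2],O[k][0][2],p[3*i+2]] for i,k in enumerate(K)},cam(S,p[12:18]),cam(T,p[18:24])
def res(p):
    q,s,t=un(p); e=[(proj(s if c=='s' else t,pose(q[k],[np.array(P)/1e3]))[0]-uv) for k in K for c,uv,P in O[k][1]]
    return np.r_[np.ravel(e),p[12:15]/.004,p[15:18]/.002,p[18:21]/.004,p[21:24]/.002]
p=least_squares(res,np.r_[np.ravel([[*O[k][0][:2],O[k][0][3]] for k in K]),np.zeros(12)],loss='soft_l1').x
Q,S2,T2=un(p)
if __name__=='__main__':
    for k in K: print(k,np.round(Q[k],4),round(np.degrees(Q[k][3]),2))
    print('cam',np.round(p[12:]*1e3,1)); e=np.round(res(p)[:-12].reshape(-1,2),1).tolist()
    for k in K: print(k,e[:len(O[k][1])]); e=e[len(O[k][1]):]
    for nm,a,b in [('tab+',(374.5,207.7),(351,137)),('tab-',(374.5,216),(357.5,139.5)),('handle-18,-8',(125.5,207),(161.7,298.3)),('handle18,-8',(127.5,194),(149,288.3))]:
        X=cv2.triangulatePoints(*[np.array([[c['fx'],0,c['cx']],[0,c['fy'],c['cy']],[0,0,1]])@np.c_[c['R'],c['t']] for c in(T2,S2)],np.array(a,float),np.array(b,float)); print(nm,np.round((X[:3]/X[3]).ravel(),4))
    np.savez('cams.npz',sR=S2['R'],st=S2['t'],tR=T2['R'],tt=T2['t'])
E
python3 f1.py
```

```text
rack [0.5863 0.057  0.     0.0308] 1.77
stand [ 0.5076  0.2951  0.     -0.0615] -3.52
paddle [ 0.5086  0.2953  0.008  -0.1171] -6.71
binder [ 0.5006 -0.2637  0.     -0.1387] -7.95
cam [-0.6 -0.  -1.5 -0.6  0.8 -0.2  0.7  2.4 -0.   0.9  0.1  2.4]
rack [[0.6, 0.5], [0.1, 0.1], [-1.3, -1.5], [-1.6, -0.6], [1.1, 1.0], [-1.1, 0.1], [1.0, 0.6], [1.3, -0.6], [-0.2, -0.6], [-0.3, 0.1]]
stand [[0.2, 0.5], [1.2, 0.4], [-1.5, -0.3], [-0.5, 1.8], [0.5, -0.8]]
paddle [[-0.4, 0.6], [-0.5, -1.0], [-0.8, 0.4], [-0.9, -0.3], [0.2, -1.0], [-0.4, 0.3], [-0.7, 1.0], [1.0, -0.8], [0.5, 1.7], [-0.2, -2.0], [1.3, -1.7]]
binder [[0.5, -0.9], [-0.4, 0.6], [0.8, 0.2], [0.6, -0.3], [0.1, 0.8], [-0.5, 1.0], [-0.1, -0.1]]
tab+ [ 0.4915 -0.409   0.0585]
tab- [ 0.4688 -0.4064  0.0632]
handle-18,-8 [0.4913 0.2876 0.1992]
handle18,-8 [0.5256 0.2853 0.1907]
```

>>> play_rows([
  {"slide": [0,0,0],"delta_rot": [0,0,1],"fingers": -1},
  {"slide": [0,0,0],"delta_rot": [0,0,1],"fingers": -1},
  {"slide": [0,0,0],"delta_rot": [0,0,0.956],"fingers": -1},
  {"slide": [-0.1,0.15,0],"delta_rot": [0,0,0],"fingers": -1},
  {"slide": [-0.2,0.28,0],"delta_rot": [0,0,0],"fingers": -1},
  {"slide": [-0.22,0.3,0],"delta_rot": [0,0,0],"fingers": -1},
  {"slide": [-0.22,0.3,0],"delta_rot": [0,0,0],"fingers": -1},
  {"slide": [-0.22,0.3,0],"delta_rot": [0,0,0],"fingers": -1},
], squeeze=20)

```text
time_s: 1.1
tcp_pos: [0.3178, -0.4447, 0.2263]
eef_rot: [180.0, -0.0, -178.1]
contact_force: [1.2, 0.4, 0.4]
gripper_width: 0.0136
gripper_force: 0.0
```

>>> play_rows([
  {"slide": [-0.22,0.3,0],"delta_rot": [0,0,0],"fingers": -1},
  {"slide": [-0.22,0.3,0],"delta_rot": [0,0,0],"fingers": -1},
  {"slide": [-0.22,0.3,0],"delta_rot": [0,0,0],"fingers": -1},
  {"slide": [-0.22,0.3,0],"delta_rot": [0,0,0],"fingers": -1},
  {"slide": [-0.22,0.3,0],"delta_rot": [0,0,0],"fingers": -1},
  {"slide": [-0.22,0.3,0],"delta_rot": [0,0,0],"fingers": -1},
  {"slide": [-0.22,0.3,0],"delta_rot": [0,0,0],"fingers": -1},
  {"slide": [-0.22,0.3,0],"delta_rot": [0,0,0],"fingers": -1},
])

```text
time_s: 2.1
tcp_pos: [0.5696, -0.0761, 0.2264]
eef_rot: [-180.0, -0.0, -178.1]
contact_force: [0.6, -0.4, 0.1]
gripper_width: 0.0003
gripper_force: 0.0
```

>>> play_rows([
  {"slide": [-0.14,0.21,0],"delta_rot": [0,0,0],"fingers": -1},
  {"slide": [0,0,0.2],"delta_rot": [0,0,0],"fingers": -1},
  {"slide": [0,0,0.3],"delta_rot": [0,0,0],"fingers": -1},
  {"slide": [0,0,0.25],"delta_rot": [0,0,0],"fingers": -1},
  {"slide": [0,0,0.12],"delta_rot": [0,0,0],"fingers": -1},
  {"slide": [0,0,0],"delta_rot": [0,0,0],"fingers": -1},
])

```text
time_s: 2.85
tcp_pos: [0.5877, -0.0458, 0.0943]
eef_rot: [-180.0, -0.2, -178.1]
contact_force: [-1.2, -0.1, -0.0]
gripper_width: 0.0005
gripper_force: 0.0
```

```bash
python3 - <<'E'
from f1 import *
s=r.capture('side');t=r.capture('top')
s=dict(s,R=S2['R'],t=S2['t']);t=dict(t,R=T2['R'],t=T2['t'])
q=r.get_state()['tcp_pos'];print(q)
X=[(np.r_[q,-.031],[(np.array([-.0095,-.021,0]),np.array([.0095,-.021,0])),(np.array([-.0095,.021,0]),np.array([.0095,.021,0])),(np.zeros(3),np.array([0,0,.06]))],(0,255,0)),(Q['rack'],RACK,(0,0,255))]
W=np.zeros((600,800,3),np.uint8)
W[:600,:420]=draw(s,X,160,150,105,150,4);W[:520,424:798]=draw(t,X,185,120,94,130,4)[:,:374]
cv2.imwrite('pics/p1.png',W)
E
```

```text
[ 0.58932046 -0.04564656  0.09658853]
```

View pics/p1.png

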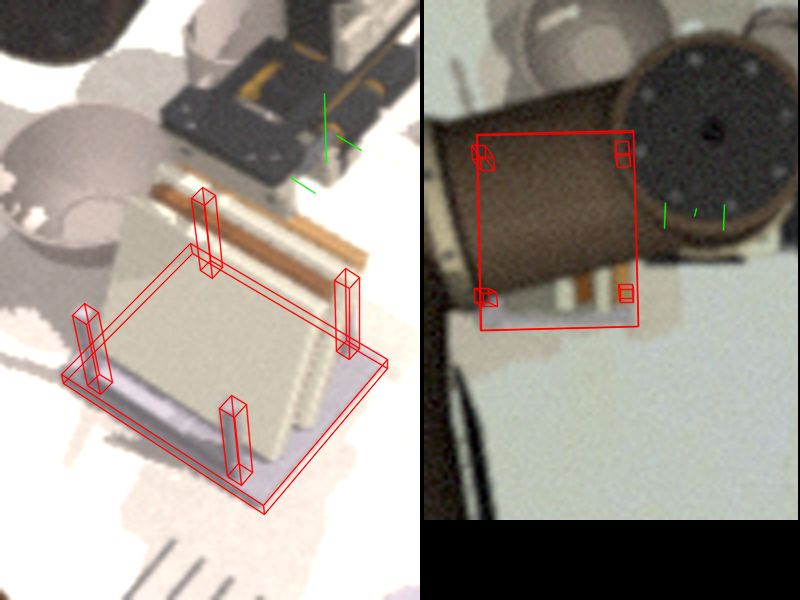

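Side view: the fingers stand clear on the rack's −y side, just beyond board1's top edge, and the rack wireframe matches. Now I push towards +y.

>>> play_rows([
  {"slide": [0,0.07,0],"delta_rot": [0,0,0],"fingers": -1},
  {"slide": [0,0.07,0],"delta_rot": [0,0,0],"fingers": -1},
  {"slide": [0,0.05,0],"delta_rot": [0,0,0],"fingers": -1},
  {"slide": [0,0.05,0],"delta_rot": [0,0,0],"fingers": -1},
  {"slide": [0,0.05,0],"delta_rot": [0,0,0],"fingers": -1},
  {"slide": [0,0.05,0],"delta_rot": [0,0,0],"fingers": -1},
])

```text
time_s: 3.7
tcp_pos: [0.5872, 0.0059, 0.096]
eef_rot: [180.0, -0.0, -178.1]
contact_force: [0.3, -0.8, -0.7]
gripper_width: 0.0001
gripper_force: 0.2
```

>>> play_rows([
  {"slide": [0,0.03,0],"delta_rot": [0,0,0],"fingers": -1},
  {"slide": [0,0.03,0],"delta_rot": [0,0,0],"fingers": -1},
  {"slide": [0,0.03,0],"delta_rot": [0,0,0],"fingers": -1},
  {"slide": [0,0,0],"delta_rot": [0,0,0],"fingers": -1},
])

```text
time_s: 4.2
tcp_pos: [0.5868, 0.0192, 0.096]
eef_rot: [180.0, 0.0, -178.1]
contact_force: [-0.5, -0.3, -0.2]
gripper_width: 0.0005
gripper_force: 0.0
```

>>> play_rows([
  {"slide": [0,0.025,0],"delta_rot": [0,0,0],"fingers": -1},
  {"slide": [0,0.025,0],"delta_rot": [0,0,0],"fingers": -1},
  {"slide": [0,0.02,0],"delta_rot": [0,0,0],"fingers": -1},
  {"slide": [0,0,0],"delta_rot": [0,0,0],"fingers": -1},
])

```text
time_s: 4.7
tcp_pos: [0.5865, 0.0296, 0.0961]
eef_rot: [-180.0, 0.0, -178.1]
contact_force: [-0.2, -0.5, -0.2]
gripper_width: 0.0003
gripper_force: 0.0
```

```bash
cat > look.py <<'E'
import sys
from f1 import *
def look(fn,extra=[],sx=(160,150,105,150),tx=(185,120,94,130),k=4):
    s=r.capture('side');t=r.capture('top')
    s=dict(s,R=S2['R'],t=S2['t']);t=dict(t,R=T2['R'],t=T2['t'])
    X=[(Q['rack'],RACK,(0,0,255))]+extra
    W=np.zeros((600,800,3),np.uint8)
    a=draw(s,X,*sx,k)[:600,:420];b=draw(t,X,*tx,k)[:600,:374]
    W[:a.shape[0],:a.shape[1]]=a;W[:b.shape[0],424:424+b.shape[1]]=b
    cv2.imwrite(f'pics/{fn}.png',W); st=r.get_state(); print(np.round(st['tcp_pos'],4),np.round(st['contact_force'],1),st['gripper_width'])
E
python3 -c "
from look import *
look('p2')"
```

```text
[0.5865 0.0294 0.0961] [-0.  -0.9 -0.3] 0.0005828698920030123
```

View pics/p2.png

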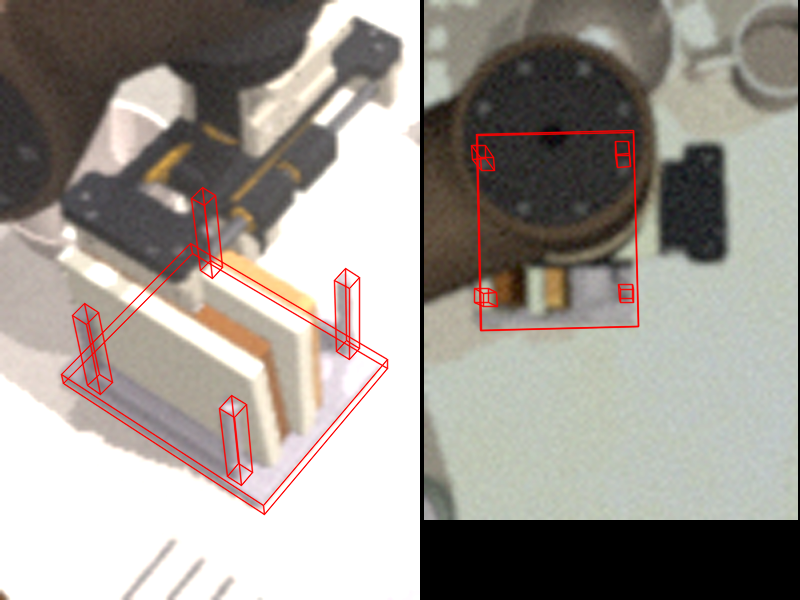

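The boards now stand nearly upright, with a free strip on the −y side. I push on until contact shows as a force.

>>> play_rows([
  {"slide": [0,0.02,0],"delta_rot": [0,0,0],"fingers": -1},
  {"slide": [0,0.02,0],"delta_rot": [0,0,0],"fingers": -1},
  {"slide": [0,0,0],"delta_rot": [0,0,0],"fingers": -1},
])

```text
time_s: 5.18
tcp_pos: [0.5863, 0.0356, 0.0961]
eef_rot: [180.0, 0.0, -178.1]
contact_force: [0.3, -0.1, 0.6]
gripper_width: 0.0007
gripper_force: 0.0
```

>>> play_rows([
  {"slide": [0,0.02,0],"delta_rot": [0,0,0],"fingers": -1},
  {"slide": [0,0.01,0],"delta_rot": [0,0,0],"fingers": -1},
  {"slide": [0,0,0],"delta_rot": [0,0,0],"fingers": -1},
])

```text
time_s: 5.55
tcp_pos: [0.5861, 0.04, 0.096]
eef_rot: [180.0, -0.0, -178.1]
contact_force: [-0.8, 0.0, 0.5]
gripper_width: 0.0006
gripper_force: 0.0
```

>>> play_rows([
  {"slide": [0,0.015,0],"delta_rot": [0,0,0],"fingers": -1},
  {"slide": [0,0.015,0],"delta_rot": [0,0,0],"fingers": -1},
  {"slide": [0,0,0],"delta_rot": [0,0,0],"fingers": -1},
])

```text
time_s: 5.92
tcp_pos: [0.5858, 0.043, 0.0961]
eef_rot: [-179.9, -0.0, -178.1]
contact_force: [1.6, -7.0, 1.0]
gripper_width: 0.0004
gripper_force: 3.8
```

```bash
python3 -c "
from look import *
look('p3',sx=(160,190,105,110),k=4)
b=cv2.imread('pics/p3.png');print(b.shape)"
```

```text
[0.5858 0.043  0.0961] [ 1.4 -6.9 -0.2] 0.0005917086665700787
(600, 800, 3)
```

View pics/p3.png

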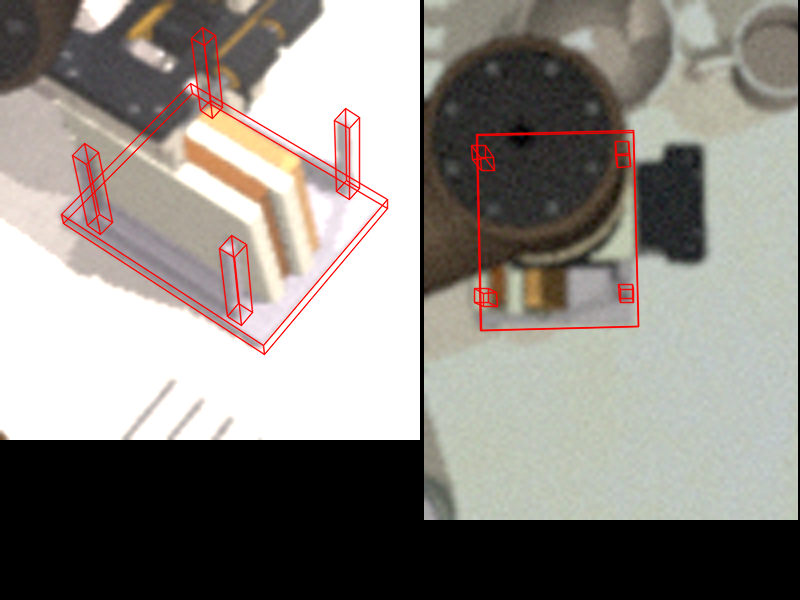

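The four boards are upright against the +y posts and the push force has risen to 7 N. I back off, rise and go over the paddle.

>>> play_rows([
  {"slide": [0,-0.04,0],"delta_rot": [0,0,0],"fingers": -1},
  {"slide": [0,-0.1,0],"delta_rot": [0,0,0],"fingers": -1},
  {"slide": [0,0,-0.2],"delta_rot": [0,0,0],"fingers": 0},
  {"slide": [0,0,-0.3],"delta_rot": [0,0,0],"fingers": 1},
  {"slide": [0,0,-0.35],"delta_rot": [0,0,0],"fingers": 1},
  {"slide": [0,0,-0.35],"delta_rot": [0,0,0.75],"fingers": 1},
  {"slide": [0,0,-0.16],"delta_rot": [0,0,0.75],"fingers": 1},
])

```text
time_s: 6.9
tcp_pos: [0.5875, 0.0228, 0.3038]
eef_rot: [179.9, 0.3, 174.9]
contact_force: [-0.8, -0.8, -0.5]
gripper_width: 0.0451
gripper_force: 0.0
```

>>> play_rows([
  {"slide": [0.086,0.2,0],"delta_rot": [0,0,0],"fingers": 1},
  {"slide": [0.12,0.32,0],"delta_rot": [0,0,0],"fingers": 1},
  {"slide": [0.12,0.32,0],"delta_rot": [0,0,0],"fingers": 1},
  {"slide": [0.12,0.32,0],"delta_rot": [0,0,0],"fingers": 1},
  {"slide": [0.12,0.32,0],"delta_rot": [0,0,0],"fingers": 1},
  {"slide": [0.12,0.28,0],"delta_rot": [0,0,0],"fingers": 1},
  {"slide": [0,0,0.2],"delta_rot": [0,0,0],"fingers": 1},
  {"slide": [0,0,0],"delta_rot": [0,0,0],"fingers": 1},
])

```text
time_s: 7.9
tcp_pos: [0.5059, 0.2945, 0.268]
eef_rot: [-179.8, -0.2, 175.1]
contact_force: [-0.1, 0.8, -0.3]
gripper_width: 0.0875
gripper_force: 0.0
```

```bash
python3 -c "
from look import *
s=r.get_state();q=np.r_[s['tcp_pos'],np.radians(s['eef_rot'][2])]
F=[(np.array([x,y*.044,0.]),np.array([x,y*.044,.05])) for x in(-.0095,.0095) for y in(-1,1)]+[(np.array([-.0095,y*.044,0]),np.array([.0095,y*.044,0])) for y in(-1,1)]
look('p4',[(q,F,(0,255,0))],sx=(125,250,105,120),tx=(100,120,140,130),k=4);print(s['eef_rot'],s['gripper_width'])
c=cap('top','topx')"
```

```text
[0.5075 0.2947 0.2707] [ 0.5 -0.6  0. ] 0.08791178698786668
[-179.8348854    -0.18283484  175.06477998] 0.08749542935404007
```

View pics/p4.png

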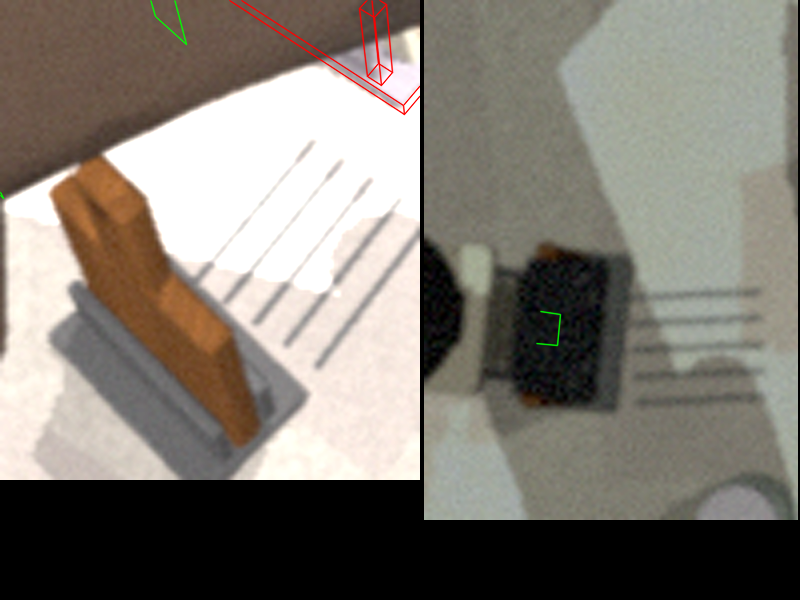

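The gripper is centred above the stand and the handle is clearly visible between the finger positions. I descend and grasp.

>>> play_rows([
  {"slide": [0,0,0.2],"delta_rot": [0,0,0],"fingers": 1},
  {"slide": [0,0,0.24],"delta_rot": [0,0,0],"fingers": 1},
  {"slide": [0,0,0.24],"delta_rot": [0,0,0],"fingers": 1},
  {"slide": [0,0,0.16],"delta_rot": [0,0,0],"fingers": 1},
  {"slide": [0,0,0],"delta_rot": [0,0,0],"fingers": 1},
])

```text
time_s: 8.68
tcp_pos: [0.507, 0.2942, 0.1435]
eef_rot: [-179.9, -0.1, 175.0]
contact_force: [0.5, 0.6, 0.6]
gripper_width: 0.0874
gripper_force: 0.0
```

>>> play_rows([
  {"slide": [0,0,0],"delta_rot": [0,0,0],"fingers": -0.3},
  {"slide": [0,0,0],"delta_rot": [0,0,0],"fingers": -0.4},
  {"slide": [0,0,0],"delta_rot": [0,0,0],"fingers": -0.5},
  {"slide": [0,0,0],"delta_rot": [0,0,0],"fingers": -0.6},
  {"slide": [0,0,0],"delta_rot": [0,0,0],"fingers": -1},
  {"slide": [0,0,0],"delta_rot": [0,0,0],"fingers": -1},
  {"slide": [0,0,0],"delta_rot": [0,0,0],"fingers": -1},
], squeeze=40)

```text
time_s: 9.55
tcp_pos: [0.507, 0.2953, 0.144]
eef_rot: [-180.0, -0.0, 175.0]
contact_force: [0.1, 0.8, 0.3]
gripper_width: 0.023
gripper_force: 0.0
```

>>> play_rows([
  {"slide": [0,0,0],"delta_rot": [0,0,0],"fingers": -1},
  {"slide": [0,0,0],"delta_rot": [0,0,0],"fingers": -1},
  {"slide": [0,0,0],"delta_rot": [0,0,0],"fingers": -1},
])

```text
time_s: 9.93
tcp_pos: [0.507, 0.2952, 0.144]
eef_rot: [-180.0, -0.0, 175.0]
contact_force: [0.6, -0.2, 0.1]
gripper_width: 0.0157
gripper_force: 40.0
```

```bash
python3 -c "
from h import *
s=r.get_state();print({k:np.round(s[k],3) for k in('tcp_pos','eef_rot','contact_force','moment','gripper_width','gripper_force')})"
```

```text
{'tcp_pos': array([0.507, 0.295, 0.144]), 'eef_rot': array([-1.79996e+02, -4.00000e-03,  1.75035e+02]), 'contact_force': array([ 0.619, -0.237,  0.072]), 'moment': array([-0.111, -0.019,  0.031]), 'gripper_width': np.float64(0.016), 'gripper_force': np.float64(39.994)}
```

Gripped: width 15.7 mm, 40 N and almost no side force. I check the gap from numbers in the saved top picture while lifting.

```bash
python3 - <<'E'
from f1 import *
im=cv2.imread('pics/topx.png').astype(int)
for v in (158,165,172,180,188): print(v,[tuple(im[v-1:v+2,u].mean(0).astype(int)) for u in range(192,242,2)])
for z in(.115,.01):
  for x in(.587,):
    print(z,[(round(y,3),np.round(proj(T2,[[x,.0565+y,z]])[0],1).tolist()) for y in(-.06,-.047,-.028,-.01,-.001,.011,.047)])
E
```

```text
158 [(np.int64(75), np.int64(82), np.int64(84)), (np.int64(71), np.int64(80), np.int64(82)), (np.int64(84), np.int64(91), np.int64(90)), (np.int64(114), np.int64(120), np.int64(115)), (np.int64(91), np.int64(95), np.int64(95)), (np.int64(25), np.int64(50), np.int64(79)), (np.int64(44), np.int64(60), np.int64(80)), (np.int64(114), np.int64(118), np.int64(115)), (np.int64(114), np.int64(118), np.int64(116)), (np.int64(57), np.int64(86), np.int64(105)), (np.int64(53), np.int64(93), np.int64(115)), (np.int64(30), np.int64(52), np.int64(67)), (np.int64(23), np.int64(41), np.int64(54)), (np.int64(17), np.int64(36), np.int64(51)), (np.int64(80), np.int64(82), np.int64(88)), (np.int64(105), np.int64(104), np.int64(106)), (np.int64(102), np.int64(102), np.int64(103)), (np.int64(103), np.int64(102), np.int64(104)), (np.int64(102), np.int64(102), np.int64(104)), (np.int64(83), np.int64(82), np.int64(82)), (np.int64(61), np.int64(61), np.int64(61)), (np.int64(70), np.int64(71), np.int64(74)), (np.int64(91), np.int64(93), np.int64(92)), (np.int64(114), np.int64(119), np.int64(114)), (np.int64(113
[... 4232 characters left out ...]
p.int64(105)), (np.int64(105), np.int64(104), np.int64(106)), (np.int64(92), np.int64(93), np.int64(94)), (np.int64(58), np.int64(59), np.int64(59)), (np.int64(83), np.int64(82), np.int64(85)), (np.int64(92), np.int64(93), np.int64(94)), (np.int64(113), np.int64(119), np.int64(115)), (np.int64(115), np.int64(120), np.int64(115))]
0.115 [(-0.06, [237.4, 173.7]), (-0.047, [232.8, 173.7]), (-0.028, [226.0, 173.7]), (-0.01, [219.6, 173.6]), (-0.001, [216.4, 173.6]), (0.011, [212.2, 173.6]), (0.047, [199.4, 173.5])]
0.01 [(-0.06, [237.6, 176.9]), (-0.047, [233.4, 176.8]), (-0.028, [227.1, 176.8]), (-0.01, [221.2, 176.8]), (-0.001, [218.3, 176.7]), (0.011, [214.4, 176.7]), (0.047, [202.5, 176.7])]
```

>>> play_rows([
  {"slide": [0,0,-0.05],"delta_rot": [0,0,0],"fingers": -1},
  {"slide": [0,0,-0.15],"delta_rot": [0,0,0],"fingers": -1},
  {"slide": [0,0,-0.2],"delta_rot": [0,0,0],"fingers": -1},
  {"slide": [0,0,-0.25],"delta_rot": [0,0,0],"fingers": -1},
  {"slide": [0,0,-0.25],"delta_rot": [0,0,0],"fingers": -1},
  {"slide": [0,0,-0.15],"delta_rot": [0,0,0],"fingers": -1},
  {"slide": [0,0,0],"delta_rot": [0,0,0],"fingers": -1},
])

```text
time_s: 10.8
tcp_pos: [0.5075, 0.2957, 0.3034]
eef_rot: [179.8, 0.1, 175.0]
contact_force: [0.9, 0.3, -3.7]
gripper_width: 0.0157
gripper_force: 40.0
```

>>> play_rows([
  {"slide": [0,0,0],"delta_rot": [0,0,-0.74],"fingers": -1},
  {"slide": [0,0,0],"delta_rot": [0,0,-0.74],"fingers": -1},
  {"slide": [-0.05,-0.2,0],"delta_rot": [0,0,0],"fingers": -1},
  {"slide": [-0.09,-0.34,0],"delta_rot": [0,0,0],"fingers": -1},
  {"slide": [-0.09,-0.36,0],"delta_rot": [0,0,0],"fingers": -1},
  {"slide": [-0.09,-0.36,0],"delta_rot": [0,0,0],"fingers": -1},
  {"slide": [-0.09,-0.34,0],"delta_rot": [0,0,0],"fingers": -1},
  {"slide": [-0.06,-0.196,0],"delta_rot": [0,0,0],"fingers": -1},
])

```text
time_s: 11.8
tcp_pos: [0.5855, 0.0258, 0.2997]
eef_rot: [-180.0, -0.2, -178.3]
contact_force: [0.5, 0.5, -3.6]
gripper_width: 0.0158
gripper_force: 40.0
```

>>> play_rows([
  {"slide": [0,0,0.1],"delta_rot": [0,0,0],"fingers": -1},
  {"slide": [0,0,0.1],"delta_rot": [0,0,0],"fingers": -1},
  {"slide": [0,0,0],"delta_rot": [0,0,0],"fingers": -1},
])

```text
time_s: 12.18
tcp_pos: [0.5846, 0.0289, 0.2691]
eef_rot: [-180.0, -0.2, -178.1]
contact_force: [0.7, -0.3, -1.8]
gripper_width: 0.0164
gripper_force: 40.0
```

>>> play_rows([
  {"slide": [0,0,0.08],"delta_rot": [0,0,0],"fingers": -1},
  {"slide": [0,0,0.08],"delta_rot": [0,0,0],"fingers": -1},
  {"slide": [0,0,0.08],"delta_rot": [0,0,0],"fingers": -1},
  {"slide": [0,0,0],"delta_rot": [0,0,0],"fingers": -1},
])

```text
time_s: 12.68
tcp_pos: [0.5853, 0.0282, 0.2342]
eef_rot: [-180.0, -0.1, -178.2]
contact_force: [0.3, 0.2, -2.9]
gripper_width: 0.0161
gripper_force: 40.0
```

>>> play_rows([
  {"slide": [0,0,0.08],"delta_rot": [0,0,0],"fingers": -1},
  {"slide": [0,0,0.08],"delta_rot": [0,0,0],"fingers": -1},
  {"slide": [0,0,0.08],"delta_rot": [0,0,0],"fingers": -1},
  {"slide": [0,0,0.08],"delta_rot": [0,0,0],"fingers": -1},
  {"slide": [0,0,0],"delta_rot": [0,0,0],"fingers": -1},
])

```text
time_s: 13.3
tcp_pos: [0.5853, 0.028, 0.1862]
eef_rot: [-180.0, -0.1, -178.2]
contact_force: [0.1, -0.1, -3.3]
gripper_width: 0.0158
gripper_force: 40.0
```

>>> play_rows([
  {"slide": [0,0,0.08],"delta_rot": [0,0,0],"fingers": -1},
  {"slide": [0,0,0.06],"delta_rot": [0,0,0],"fingers": -1},
  {"slide": [0,0,0.04],"delta_rot": [0,0,0],"fingers": -1},
  {"slide": [0,0,0],"delta_rot": [0,0,0],"fingers": -1},
])

```text
time_s: 13.8
tcp_pos: [0.5857, 0.0281, 0.16]
eef_rot: [-180.0, -0.1, -178.2]
contact_force: [0.2, 0.1, -2.9]
gripper_width: 0.0157
gripper_force: 40.0
```

Free so far, with the foot about 14 mm above the floor. I go down gently.

>>> play_rows([
  {"slide": [0,0,0.03],"delta_rot": [0,0,0],"fingers": -1},
  {"slide": [0,0,0.03],"delta_rot": [0,0,0],"fingers": -1},
  {"slide": [0,0,0.015],"delta_rot": [0,0,0],"fingers": -1},
  {"slide": [0,0,0],"delta_rot": [0,0,0],"fingers": -1},
])

```text
time_s: 14.3
tcp_pos: [0.5859, 0.0282, 0.1491]
eef_rot: [-180.0, -0.0, -178.2]
contact_force: [-0.1, -0.1, -3.9]
gripper_width: 0.0158
gripper_force: 40.0
```

>>> play_rows([
  {"slide": [0,0,0.01],"delta_rot": [0,0,0],"fingers": -1},
  {"slide": [0,0,0],"delta_rot": [0,0,0],"fingers": -1},
])

```text
time_s: 14.55
tcp_pos: [0.586, 0.0283, 0.1478]
eef_rot: [180.0, -0.0, -178.2]
contact_force: [0.1, -0.4, -2.5]
gripper_width: 0.0156
gripper_force: 40.0
```

>>> play_rows([
  {"slide": [0,0,0.008],"delta_rot": [0,0,0],"fingers": -1},
  {"slide": [0,0,0],"delta_rot": [0,0,0],"fingers": -1},
])

```text
time_s: 14.8
tcp_pos: [0.586, 0.0282, 0.1465]
eef_rot: [-180.0, -0.0, -178.2]
contact_force: [-0.2, -0.6, -3.2]
gripper_width: 0.0157
gripper_force: 40.0
```

>>> play_rows([
  {"slide": [0,0,0.008],"delta_rot": [0,0,0],"fingers": -1},
  {"slide": [0,0,0],"delta_rot": [0,0,0],"fingers": -1},
])

```text
time_s: 15.05
tcp_pos: [0.5862, 0.0282, 0.146]
eef_rot: [-180.0, 0.0, -178.2]
contact_force: [-1.1, -0.6, 2.9]
gripper_width: 0.0158
gripper_force: 40.0
```

The floor contact shows at z 0.146, exactly where expected. I release and rise.

>>> play_rows([
  {"slide": [0,0,0],"delta_rot": [0,0,0],"fingers": -0.5},
  {"slide": [0,0,0],"delta_rot": [0,0,0],"fingers": -0.3},
  {"slide": [0,0,0],"delta_rot": [0,0,0],"fingers": 0},
  {"slide": [0,0,0],"delta_rot": [0,0,0],"fingers": 0.2},
  {"slide": [0,0,-0.05],"delta_rot": [0,0,0],"fingers": 0.2},
  {"slide": [0,0,-0.2],"delta_rot": [0,0,0],"fingers": 0.2},
  {"slide": [0,0,-0.3],"delta_rot": [0,0,0],"fingers": 0.2},
  {"slide": [0,0,-0.3],"delta_rot": [0,0,0],"fingers": 0.2},
])

```text
time_s: 16.05
tcp_pos: [0.5859, 0.0281, 0.2748]
eef_rot: [-180.0, 0.0, -178.2]
contact_force: [0.9, 0.5, -0.6]
gripper_width: 0.0526
gripper_force: 0.0
```

>>> play_rows([
  {"slide": [0,0,0],"delta_rot": [0,0,-1],"fingers": 0.2},
  {"slide": [0,-0.1,0],"delta_rot": [0,0,-1],"fingers": 0.2},
  {"slide": [0,-0.2,0],"delta_rot": [0,0,-1],"fingers": 0.2},
  {"slide": [0,-0.2,0],"delta_rot": [0,0,-1],"fingers": 0.2},
  {"slide": [0,-0.2,0],"delta_rot": [0,0,-1],"fingers": 0.2},
  {"slide": [0,-0.2,0],"delta_rot": [0,0,-1],"fingers": 0.2},
  {"slide": [0.1,-0.1,0],"delta_rot": [0,0,-1],"fingers": 0.2},
  {"slide": [0.1,0,0],"delta_rot": [0,0,-1],"fingers": 0.2},
])

```text
time_s: 17.05
tcp_pos: [0.6061, -0.1304, 0.2729]
eef_rot: [180.0, -0.0, -141.4]
contact_force: [-0.6, -0.4, 0.2]
gripper_width: 0.0523
gripper_force: 0.0
```

>>> play_rows([
  {"slide": [0.2,0,0],"delta_rot": [0,0,-1],"fingers": 0.2},
  {"slide": [0.2,0,0],"delta_rot": [0,0,-1],"fingers": 0.2},
  {"slide": [0.2,0,0],"delta_rot": [0,0,-1],"fingers": 0.2},
  {"slide": [0.2,0,0],"delta_rot": [0,0,-1],"fingers": 0.2},
  {"slide": [0.2,0,0],"delta_rot": [0,0,-1],"fingers": 0.2},
  {"slide": [0.2,0,0],"delta_rot": [0,0,-1],"fingers": 0.2},
  {"slide": [0.1,0,0],"delta_rot": [0,0,-1],"fingers": 0.2},
  {"slide": [0,0,0],"delta_rot": [0,0,-1],"fingers": 0.2},
])

```text
time_s: 18.05
tcp_pos: [0.4847, -0.2804, 0.2736]
eef_rot: [-180.0, -0.0, -104.8]
contact_force: [-0.5, 0.2, -0.7]
gripper_width: 0.0525
gripper_force: 0.0
```

>>> play_rows([
  {"slide": [0,0,0],"delta_rot": [0,0,-1],"fingers": 0.2},
  {"slide": [0,0,0],"delta_rot": [0,0,-0.52],"fingers": 0.2},
  {"slide": [0,0,0],"delta_rot": [0,0,0],"fingers": 0.2},
])

```text
time_s: 18.42
tcp_pos: [0.4853, -0.2794, 0.2734]
eef_rot: [-180.0, -0.0, -97.9]
contact_force: [-0.5, -0.5, -0.2]
gripper_width: 0.0523
gripper_force: 0.0
```

>>> play_rows([
  {"slide": [0.132,-0.02,0],"delta_rot": [0,0,0],"fingers": 0.2},
  {"slide": [0.25,-0.03,0],"delta_rot": [0,0,0],"fingers": 0.2},
  {"slide": [0.25,-0.03,0],"delta_rot": [0,0,0],"fingers": 0.2},
  {"slide": [0.15,-0.006,0.1],"delta_rot": [0,0,0],"fingers": 0.2},
  {"slide": [0,0,0.3],"delta_rot": [0,0,0],"fingers": 0.2},
  {"slide": [0,0,0.3],"delta_rot": [0,0,0],"fingers": 0.2},
  {"slide": [0,0,0.18],"delta_rot": [0,0,0],"fingers": 0.2},
  {"slide": [0,0,0],"delta_rot": [0,0,0],"fingers": 0.2},
])

```text
time_s: 19.42
tcp_pos: [0.4801, -0.3968, 0.1379]
eef_rot: [179.7, 0.1, -97.9]
contact_force: [-0.4, -0.3, 1.4]
gripper_width: 0.0526
gripper_force: 0.0
```

>>> play_rows([
  {"slide": [0,0,0.15],"delta_rot": [0,0,0],"fingers": 0.2},
  {"slide": [0,0,0.15],"delta_rot": [0,0,0],"fingers": 0.2},
  {"slide": [0,0,0.1],"delta_rot": [0,0,0],"fingers": 0.2},
  {"slide": [0,0,0.1],"delta_rot": [0,0,0],"fingers": 0.2},
  {"slide": [0,0,0.08],"delta_rot": [0,0,0],"fingers": 0.2},
  {"slide": [0,0,0.06],"delta_rot": [0,0,0],"fingers": 0.2},
  {"slide": [0,0,0],"delta_rot": [0,0,0],"fingers": 0.2},
])

```text
time_s: 20.3
tcp_pos: [0.4817, -0.3972, 0.0443]
eef_rot: [179.9, 0.0, -97.9]
contact_force: [0.7, -0.8, -0.6]
gripper_width: 0.0529
gripper_force: 0.0
```

>>> play_rows([
  {"slide": [0,0,0],"delta_rot": [0,0,0],"fingers": 0},
  {"slide": [0,0,0],"delta_rot": [0,0,0],"fingers": -0.2},
  {"slide": [0,0,0],"delta_rot": [0,0,0],"fingers": -0.5},
  {"slide": [0,0,0],"delta_rot": [0,0,0],"fingers": -0.7},
  {"slide": [0,0,0],"delta_rot": [0,0,0],"fingers": -1},
  {"slide": [0,0,0],"delta_rot": [0,0,0],"fingers": -1},
  {"slide": [0,0,0],"delta_rot": [0,0,0],"fingers": -1},
], squeeze=12)

```text
time_s: 21.18
tcp_pos: [0.4829, -0.3976, 0.0452]
eef_rot: [-179.9, -0.0, -97.9]
contact_force: [4.8, 0.6, 1.0]
gripper_width: 0.0258
gripper_force: 12.0
```

```bash
python3 -c "
import numpy as np
a=np.r_[.247,np.linspace(.33,3.05,24),3.1]
u=.139*np.cos(a)/.15;h=.139*np.sin(a)/.15
for i in range(25):print(i,round(a[i+1],2),round(u[i+1]-u[i],3),round(h[i]-h[i+1],3))"
```

```text
0 0.33 -0.022 -0.074
1 0.45 -0.042 -0.101
2 0.57 -0.053 -0.096
3 0.68 -0.064 -0.089
4 0.8 -0.074 -0.081
5 0.92 -0.083 -0.071
6 1.04 -0.091 -0.061
7 1.16 -0.098 -0.05
8 1.28 -0.103 -0.038
9 1.39 -0.106 -0.026
10 1.51 -0.109 -0.013
11 1.63 -0.11 0.0
12 1.75 -0.109 0.013
13 1.87 -0.106 0.026
14 1.99 -0.103 0.038
15 2.1 -0.097 0.05
16 2.22 -0.091 0.061
17 2.34 -0.083 0.071
18 2.46 -0.074 0.081
19 2.58 -0.064 0.089
20 2.7 -0.053 0.096
21 2.81 -0.041 0.101
22 2.93 -0.029 0.106
23 3.05 -0.016 0.108
24 3.1 -0.003 0.046
```

>>> play_rows([
  {"slide": [-0.022,-0.006,-0.074],"delta_rot": [0,0,0],"fingers": -1},
  {"slide": [-0.042,0,-0.101],"delta_rot": [0,0,0],"fingers": -1},
  {"slide": [-0.053,0,-0.096],"delta_rot": [0,0,0],"fingers": -1},
  {"slide": [-0.064,0,-0.089],"delta_rot": [0,0,0],"fingers": -1},
  {"slide": [-0.074,0,-0.081],"delta_rot": [0,0,0],"fingers": -1},
])

```text
time_s: 21.8
tcp_pos: [0.4886, -0.3593, 0.1123]
eef_rot: [-179.9, -0.0, -97.9]
contact_force: [4.7, -2.2, -1.5]
gripper_width: 0.0258
gripper_force: 12.0
```

>>> play_rows([
  {"slide": [-0.083,0,-0.071],"delta_rot": [0,0,0],"fingers": -1},
  {"slide": [-0.091,0,-0.061],"delta_rot": [0,0,0],"fingers": -1},
  {"slide": [-0.098,0,-0.05],"delta_rot": [0,0,0],"fingers": -1},
  {"slide": [-0.103,0,-0.038],"delta_rot": [0,0,0],"fingers": -1},
  {"slide": [-0.106,0,-0.026],"delta_rot": [0,0,0],"fingers": -1},
  {"slide": [-0.109,0,-0.013],"delta_rot": [0,0,0],"fingers": -1},
])

```text
time_s: 22.55
tcp_pos: [0.5014, -0.2713, 0.1511]
eef_rot: [-179.8, -0.0, -97.8]
contact_force: [8.0, -2.1, -3.6]
gripper_width: 0.0259
gripper_force: 12.0
```

>>> play_rows([
  {"slide": [-0.11,-0.006,0],"delta_rot": [0,0,0],"fingers": -1},
  {"slide": [-0.109,-0.004,0.013],"delta_rot": [0,0,0],"fingers": -1},
  {"slide": [-0.106,0,0.026],"delta_rot": [0,0,0],"fingers": -1},
  {"slide": [-0.103,0,0.038],"delta_rot": [0,0,0],"fingers": -1},
  {"slide": [-0.097,0,0.05],"delta_rot": [0,0,0],"fingers": -1},
  {"slide": [-0.091,0,0.061],"delta_rot": [0,0,0],"fingers": -1},
  {"slide": [-0.083,0,0.071],"delta_rot": [0,0,0],"fingers": -1},
])

```text
time_s: 23.42
tcp_pos: [0.5167, -0.1675, 0.1104]
eef_rot: [-180.0, -0.0, -97.9]
contact_force: [6.9, -5.5, -2.2]
gripper_width: 0.0261
gripper_force: 12.0
```

>>> play_rows([
  {"slide": [-0.074,0,0.081],"delta_rot": [0,0,0],"fingers": -1},
  {"slide": [-0.064,0,0.089],"delta_rot": [0,0,0],"fingers": -1},
  {"slide": [-0.053,0,0.096],"delta_rot": [0,0,0],"fingers": -1},
  {"slide": [-0.041,0,0.101],"delta_rot": [0,0,0],"fingers": -1},
  {"slide": [-0.029,0,0.106],"delta_rot": [0,0,0],"fingers": -1},
])

```text
time_s: 24.05
tcp_pos: [0.5224, -0.129, 0.0395]
eef_rot: [-179.9, -0.0, -97.9]
contact_force: [7.7, -5.2, -0.2]
gripper_width: 0.0251
gripper_force: 12.0
```

>>> play_rows([
  {"slide": [0.005,0,0.08],"delta_rot": [0,0,0],"fingers": -1},
  {"slide": [0.005,0,0.05],"delta_rot": [0,0,0],"fingers": -1},
  {"slide": [0,0,0.02],"delta_rot": [0,0,0],"fingers": -1},
  {"slide": [0,0,0],"delta_rot": [0,0,0],"fingers": -1},
])

```text
time_s: 24.55
tcp_pos: [0.5226, -0.1289, 0.017]
eef_rot: [-179.9, 0.1, -97.9]
contact_force: [6.4, 11.5, 0.7]
gripper_width: 0.0253
gripper_force: 12.0
```

>>> play_rows([
  {"slide": [0,0,0.02],"delta_rot": [0,0,0],"fingers": -1},
  {"slide": [0,0,0],"delta_rot": [0,0,0],"fingers": -1},
])

```text
time_s: 24.8
tcp_pos: [0.5226, -0.129, 0.0141]
eef_rot: [-179.9, 0.1, -97.9]
contact_force: [6.6, 9.4, -0.7]
gripper_width: 0.0256
gripper_force: 12.0
```

>>> play_rows([
  {"slide": [-0.006,0,0.015],"delta_rot": [0,0,0],"fingers": -1},
  {"slide": [0,0,0.01],"delta_rot": [0,0,0],"fingers": -1},
  {"slide": [0,0,0],"delta_rot": [0,0,0],"fingers": -1},
])

```text
time_s: 25.18
tcp_pos: [0.5227, -0.129, 0.0116]
eef_rot: [-179.9, 0.0, -97.8]
contact_force: [3.1, 4.0, 11.7]
gripper_width: 0.0256
gripper_force: 12.0
```

>>> play_rows([
  {"slide": [0,0,0.012],"delta_rot": [0,0,0],"fingers": -1},
  {"slide": [0,0,0],"delta_rot": [0,0,0],"fingers": -1},
])

```text
time_s: 25.42
tcp_pos: [0.5227, -0.1292, 0.0101]
eef_rot: [-179.9, 0.0, -97.8]
contact_force: [1.0, 4.3, 15.4]
gripper_width: 0.0257
gripper_force: 12.0
```

Upward force appears at TCP z 0.0116, so the leaf is down on the page stack. I release and clear away.

>>> play_rows([
  {"slide": [0,0,-0.01],"delta_rot": [0,0,0],"fingers": -0.2},
  {"slide": [0,0,0],"delta_rot": [0,0,0],"fingers": 0.2},
  {"slide": [0,0,0],"delta_rot": [0,0,0],"fingers": 0.2},
  {"slide": [0,0,-0.1],"delta_rot": [0,0,0],"fingers": 0.2},
  {"slide": [0,0,-0.25],"delta_rot": [0,0,0],"fingers": 0.2},
  {"slide": [0,0,-0.35],"delta_rot": [0,0,0],"fingers": 0.2},
  {"slide": [0,0,-0.35],"delta_rot": [0,0,0],"fingers": 0.2},
  {"slide": [0.1,0,-0.35],"delta_rot": [0,0,0],"fingers": 0.2},
])

```text
time_s: 26.42
tcp_pos: [0.5189, -0.1447, 0.2235]
eef_rot: [-180.0, 0.0, -97.8]
contact_force: [1.4, -0.0, 0.0]
gripper_width: 0.0525
gripper_force: 0.0
```

>>> play_rows([
  {"slide": [0.3,-0.05,0],"delta_rot": [0,0,0],"fingers": 0.2},
  {"slide": [0.35,0.1,0],"delta_rot": [0,0,0],"fingers": 0.2},
  {"slide": [0.35,0.1,0],"delta_rot": [0,0,0],"fingers": 0.2},
  {"slide": [0.35,0.1,0],"delta_rot": [0,0,0],"fingers": 0.2},
  {"slide": [0.35,0.1,0],"delta_rot": [0,0,0],"fingers": 0.2},
  {"slide": [0.35,0.1,0],"delta_rot": [0,0,0],"fingers": 0.2},
  {"slide": [0.35,0.1,0],"delta_rot": [0,0,0],"fingers": 0.2},
  {"slide": [0.2,0.1,0],"delta_rot": [0,0,0],"fingers": 0.2},
])

```text
time_s: 27.42
tcp_pos: [0.3676, -0.5198, 0.2211]
eef_rot: [180.0, 0.0, -98.0]
contact_force: [0.2, 0.3, -0.2]
gripper_width: 0.0525
gripper_force: 0.0
```

```bash
python3 - <<'E'
from look import *
b=Q['binder'];ra=Q['rack']
c,s=np.cos(ra[3]),np.sin(ra[3]);p=np.r_[ra[:2]+[ -s*-.028,c*-.028],.01,ra[3]]
LEAF=lambda a:[(np.array([x1,-r1*np.cos(a),.03+r1*np.sin(a)]),np.array([x2,-r2*np.cos(a),.03+r2*np.sin(a)])) for x1,r1,x2,r2 in[(-.0775,.11,.0775,.11),(.013,.11,.013,.148),(-.013,.11,-.013,.148),(-.013,.148,.013,.148)]]
look('end',[(b,LEAF(np.pi),(255,255,0)),(p,PAD,(0,255,0))],sx=(165,120,210,150),tx=(190,110,180,140),k=2)
W=np.zeros((600,800,3),np.uint8)
S_=dict(r.capture('side'),R=S2['R'],t=S2['t']);T_=dict(r.capture('top'),R=T2['R'],t=T2['t'])
X=[(b,LEAF(np.pi),(255,255,0)),(p,PAD,(0,255,0))]
W[:600,:400]=draw(S_,X,165,130,100,150,4)
W[:270,405:795]=draw(S_,X,255,130,130,90,3)
W[275:599,405:795]=draw(T_,[X[0]],190,130,130,108,3)
cv2.imwrite('pics/end2.png',W)
E
```

```text
[ 0.3668 -0.52    0.2208] [-0.   0.   0.1] 0.05263336013200792
```

View pics/end2.png

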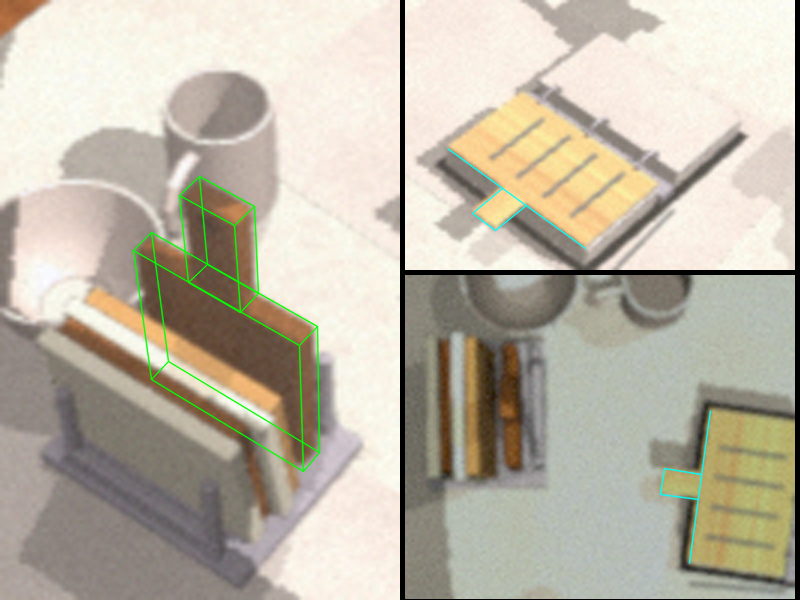

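The paddle stands upright on the rack floor and fits its wireframe. The four boards are upright, the leaf lies flat (tab at the π outline, other face up), and the bowl and mug look undisturbed. I hand in.

```bash
python3 -c "
from plant import r
print(r.close_job())"
```

```text
the job is handed in; nothing more can be done
None
```

The job is handed in (no verdict came back): the last camera check showed the paddle board upright, handle up, in the rack beside the four standing boards, and the leaf turned over flat; robot time was about 28 s of 72, with the bowl and mug in place and the jar outside that last view.

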